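# Clear the chips off a delicate scale pan, then set the finished hub on it

## Task

Use the orange scraper to sweep the three brass chips off the steel scale pan into the blue chip tray beside it (do not touch the chips with the fingers), then stand the scraper back upright on its green mat and set the aluminium hub gently, upright, in the middle of the cleared pan. The scale is delicate and takes 1.5 kg at most: never load or press its pan with more than 15 N. Leave the oil bottle and the tool holder where they are.

Things in the scene. Friction and masses are not known exactly. Their poses are not given: they have to be found in the camera images.
- pan: Flat rimless steel pan of a low white bench scale (fixed), 160 (x) by 200 (y) by 5 mm thick. Origin: centre of its top face, 60 mm above the bench; z up. On a spring: stays level, sinks 1 mm per 1.5 N, hard stop at 14 mm. Turned up to 0.25 rad. The housing below is narrower, 120 mm in y; its display foot, 30 mm high, reaches 120 mm from the centre towards -x
- tray: Blue open chip tray, fixed, 170 (x) by 150 (y) by 40 mm high, walls 4 mm. Origin: centre of its underside, on the bench; same yaw as the pan. It stands on the pan's +y or -y side (this varies), its centre 155 mm from the pan's; the pan overhangs the near tray wall by 20 mm, so what is pushed over that edge of the pan drops into the tray
- mat: Green mat fixed to the bench, 160 (x) by 140 (y) by 4 mm thick. Origin: centre of its underside, on the bench; same yaw as the pan. It lies 155 mm from the pan's centre on the side away from the tray
- scraper: Scraper, about 150 g: an orange bar 130 mm (its x) by 22 mm (its y) by 22 mm high, flat underneath, with a black upright handle in its middle, 45 mm (x) by 24 mm (y, the grip width), reaching up to 107 mm above the bar's underside. It stands upright on the mat, turned up to 0.35 rad from it. Origin: centre of the bar's underside; z up along the handle
- chip0: Flat brass chip, 20 (x) by 14 (y) by 5 mm thick, 11 g, lying loose on the pan wholly within 62 mm of its centre line in x and y. Origin: centre of its underside
- chip1: A second, equal brass chip on the pan. Origin: centre of its underside
- chip2: A third, equal brass chip on the pan. Origin: centre of its underside
- hub: Finished aluminium hub, 0.2 to 0.42 kg, standing on the bench to one side: a round flange 64 mm in diameter and 18 mm high with a round boss 36 mm in diameter above it, up to 65 mm. Origin: centre of the flange's underside; z up along its axis
- oil: Bystander: yellow oil bottle with red cap, 56 mm in diameter, 120 mm high, standing on the other side of the bench from the hub. Origin: centre of its underside
- holder: Bystander: steel tool holder, a cone 60 mm in diameter and 105 mm high, standing beyond the scale. Origin: centre of its underside
There are look-alikes about, which are no part of the job. Several things have the shape of the tray; the one meant has the colours described above.

How it is judged:
By the outcome, as a careful person would: the job done as asked, in the order asked, and still so for the second after the job is handed in, with the robot touching nothing.
It also fails if it takes over 54 s, if anything falls off the work surface, if the arm or the gripper's body presses on something with over 40 N, if the wrist force passes 120 N, or if a joint passes its speed limit or range.

## Robot

A 6-joint arm with a two-finger parallel gripper is mounted at the origin on the work surface. World frame = base frame: x ahead of the robot, y to its left, z up, the work surface at z = 0. Lengths are in m, angles in rad, forces in N, time in s.
With the tool pointing down it reaches from about 0.35 to 1 m from the base axis. Payload 7.1 kg.
Tool frame: the origin (TCP) lies between the finger pads; the fingertips stand 22 mm ahead of it and the grasp point (between the pads) lies 3 mm ahead of it; z points along the fingers, y is the line along which they close (so a half turn about z gives the same grasp; the last joint's range is limited). The gripper opens to 85 mm and grips with 20 to 120 N. Pads are 22 mm wide; open, the fingers measure 114 mm over their backs; the gripper's body (76 mm by 85 mm) begins 54 mm behind the grasp point. The pads swing forward as they close: fully open they stand 13 mm farther back than shut.
Start: joints at [-1.12, 0.423, 1.63, -0, 1.089, -0.019], TCP at [0.283, -0.557, 0.253] pointing down, gripper open.
Joint ranges: [-3, 3], [-0.9, 2.11], [0.09, 2.58], [-1.31, 4.45], [0.11, 2.69], [-2.54, 2.54]. Speed limits (rad/s): [2.39, 2.39, 3.01, 3.14, 3.14, 3.14].

## Interface

Orientations are given as a rotation vector (axis times angle).
In Python, from rig import manip gives the robot as it stands. The module is installed in compiled form; this text tells all that it offers. Calls block until the motion is done:
- manip.move_to(position, orientation): joint-space move of the TCP to a pose.
- manip.servo_line(position, orientation=None, rate=0.15): straight line of the TCP; orientation=None keeps the orientation; rate is the mean speed in m/s.
- manip.set_joints(angles): joint-space move.
- manip.command_gripper(opening, f_grip=None): finger opening in m; f_grip is the grip in N (None keeps the last); returns when the fingers have stopped.
- manip.hold(seconds).
- manip.solve_ik(position, orientation): joint angles nearest the present ones, or None.
- manip.camera(name): name is "scene" or "top" or "wrist"; returns a dict with "image" (400x640x3 uint8, red, green, blue), "fx", "fy", "cx", "cy" (pixels), "cam_to_world" (4x4, takes a point from camera to world coordinates); the wrist camera has in their place "mount" (4x4, takes a point from camera to tool coordinates, whose origin is the TCP and whose axes are the flange's). Camera axes: x right, y down, z forward; pixel columns grow to the right and rows downward; lengths in m; the calibration is good to about 2 mm. The wrist camera is an equidistant fisheye: a pixel r from the principal point sees the ray r / f radians off the axis. A picture is of the moment at which its call begins: read the wrist's pose just before it. There is no depth.
A pose or a line that the arm cannot do raises manip.IKError and nothing moves.
- manip.sign_off(): hands the job in; it is judged then, once.
Readings, each from a call of its own:
- manip.get_time(): time.
- manip.get_joint_positions(): joint angles.
- manip.get_joint_vel(): joint speeds.
- manip.get_tau(): joint torques, N m.
- manip.get_position(): TCP position.
- manip.get_ee_rot(): TCP orientation.
- manip.get_contact_force(): force on the tool from outside, world axes, zero at the start.
- manip.get_torque(): the same for the moment, N m.
- manip.get_width(): finger opening in m.
- manip.get_grip_force(): force on a finger pad.
Only numpy, scipy, OpenCV 4.12 (cv2) and the standard library are available. Lean on these libraries where they do the work, as an engineer would, in place of code of your own. Each camera call takes 0.05 s, during which the arm holds its last target. There are 200 camera calls.

## Working session

There is one attempt and no reset: what is moved stays moved. The work goes in short steps, each a Python script; the robot and the scene stay as the last script left them, time stands still between calls to the robot, and variables do not carry over. Pictures are saved under pics/ and viewed, at most 10 in all, crops included, and the job is handed in when it is done.

```bash
mkdir -p pics; python3 - <<'E'
from rig import manip
import cv2,pickle
d={}
for n in("scene","top"):
    c=manip.camera(n);d[n]=c
    cv2.imwrite(f"pics/{n}0.png",c["image"][:,:,::-1])
    print(n,c["fx"],c["cx"],c["cy"],c["cam_to_world"].round(3).tolist())
pickle.dump(d,open("c0.pkl","wb"))
print(manip.get_time(),manip.get_ee_rot())
E
```

```text
scene 364.21900671402443 319.61333252991005 196.5367961525823 [[0.863, 0.349, -0.366, 0.881], [0.505, -0.623, 0.597, -0.576], [-0.02, -0.7, -0.714, 0.735], [0.0, 0.0, 0.0, 1.0]]
top 433.67685217799914 317.5596011739493 196.49994549771571 [[-0.055, -0.975, 0.215, 0.341], [-0.998, 0.052, -0.017, 0.003], [0.006, -0.216, -0.976, 1.061], [0.0, 0.0, 0.0, 1.0]]
0.1 [-3.05394924e+00 -7.30876253e-01  4.92444106e-04]
```

View pics/top0.png

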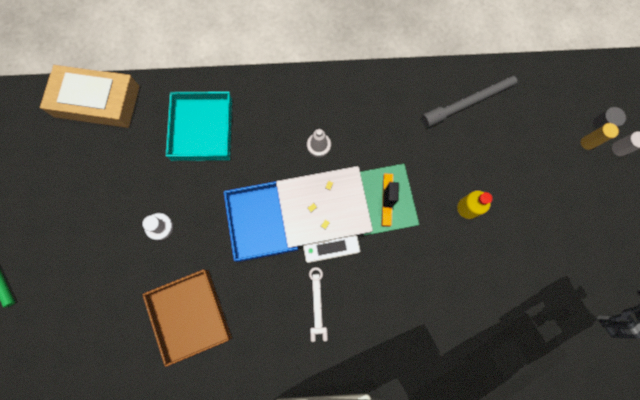

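View pics/scene0.png

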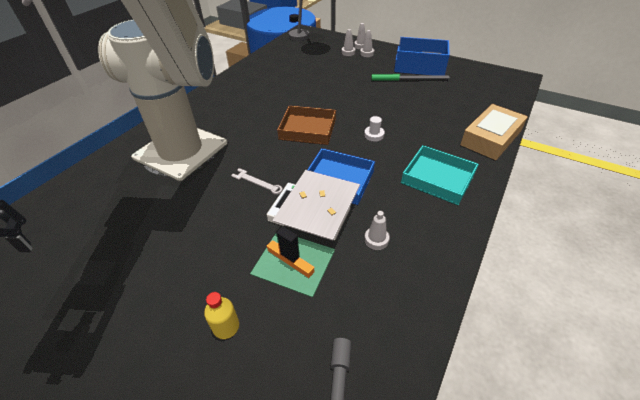

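```bash
cat > h.py <<'E'
import numpy as np,cv2
def rays(c,uv):
    uv=np.atleast_2d(uv).astype(float);T=c["cam_to_world"]
    d=np.c_[(uv[:,0]-c["cx"])/c["fx"],(uv[:,1]-c["cy"])/c["fy"],np.ones(len(uv))]@T[:3,:3].T
    return T[:3,3],d/np.linalg.norm(d,axis=1)[:,None]
def plane(c,uv,z):
    o,d=rays(c,uv);return o+d*((z-o[2])/d[:,2])[:,None]
def tri(c1,p1,c2,p2):
    o1,d1=rays(c1,p1);o2,d2=rays(c2,p2);a,b=d1[0],d2[0]
    s=np.linalg.lstsq(np.c_[a,-b],o2-o1,rcond=None)[0]
    x,y=o1+s[0]*a,o2+s[1]*b
    return (x+y)/2,np.linalg.norm(x-y)
def rect(c,mask,z):
    cs,_=cv2.findContours(mask,cv2.RETR_EXTERNAL,cv2.CHAIN_APPROX_NONE)
    k=max(cs,key=cv2.contourArea)[:,0]
    w=plane(c,k,z)[:,:2]
    return k,cv2.minAreaRect((w*1000).astype(np.float32))
def comps(mask,amin):
    n,l,s,ce=cv2.connectedComponentsWithStats(mask)
    return [(s[i].tolist(),ce[i].round(2),(l==i).astype(np.uint8)*255) for i in range(1,n) if s[i,4]>=amin]
E
python3 - <<'E'
import pickle
from h import *
d=pickle.load(open("c0.pkl","rb"))
boxes={"top":(200,140,440,270),"scene":(230,140,400,310)}
hubb={"top":(135,205,180,245),"scene":(355,108,395,145)}
R={}
for n,c in d.items():
    im=c["image"];hsv=cv2.cvtColor(im,cv2.COLOR_RGB2HSV);H,S,V=[hsv[:,:,i] for i in range(3)]
    x0,y0,x1,y1=boxes[n];B=np.zeros(H.shape,bool);B[y0:y1,x0:x1]=1
    m=lambda b:(b&B).astype(np.uint8)*255
    br=m((H>12)&(H<35)&(S>70)&(V>100))
    w=m((S<60)&(V>130))|br
    if n=="top":w=cv2.morphologyEx(cv2.morphologyEx(w,cv2.MORPH_CLOSE,np.ones((3,3))),cv2.MORPH_OPEN,np.ones((15,15)))
    else:w=cv2.morphologyEx(w,cv2.MORPH_OPEN,np.ones((9,9)))
    k,r=rect(c,w,.06);print(n,"pan",r,np.round(V[200,300]))
    q=cv2.approxPolyDP(cv2.convexHull(k.astype(np.int32).reshape(-1,1,2)),6,True)[:,0];print(" corners",q.tolist(),plane(c,q,.06)[:,:2].round(3).tolist())
    for s,ce,mm in comps(br,8):print("  brass/orange",s,ce,hsv[int(ce[1]),int(ce[0])],plane(c,ce,.065).round(4)[0,:2],plane(c,ce,.026).round(4)[0,:2])
    g=m((H>50)&(H<90)&(S>60));k,r=rect(c,cv2.morphologyEx(g,cv2.MORPH_CLOSE,np.ones((5,5))),.004);print("mat",r)
    bl=m((H>100)&(H<125)&(S>150)&(V>80));k,r=rect(c,bl,.04);print("tray",r)
    o=m((H>8)&(H<22)&(S>180)&(V>120))
    for s,ce,mm in comps(o,60):k,r=rect(c,mm,.026);print("orange",s,ce,r)
    dk=m(V<50)
    for s,ce,mm in comps(dk,40):print("dark",s,ce)
    x0,y0,x1,y1=hubb[n];B[:]=0;B[y0:y1,x0:x1]=1
    k,r=rect(c,m(V>90),.0);print("hub",r, cv2.boundingRect(k))
    cr=cv2.resize(im[y0:y1,x0:x1],None,fx=6,fy=6,interpolation=cv2.INTER_CUBIC);R[n]=cr
    x0,y0,x1,y1=boxes[n];c2=cv2.resize(im[y0:y1,x0:x1],None,fx=(520 if n=="top" else 400)/(x1-x0),fy=(520 if n=="top" else 400)/(x1-x0),interpolation=cv2.INTER_CUBIC);R[n+"b"]=c2
cv=np.zeros((600,800,3),np.uint8)
a=R["topb"];cv[:a.shape[0],:a.shape[1]]=a
a=R["top"];cv[:a.shape[0],525:525+a.shape[1]]=a
a=R["sceneb"][:310];cv[290:290+a.shape[0],:a.shape[1]]=a
a=R["scene"];cv[300:300+a.shape[0],500:500+a.shape[1]]=a
cv2.imwrite("pics/crops.png",cv[:,:,::-1])
E
```

```text
scene pan ((528.199462890625, -31.66778564453125), (185.30230712890625, 203.7073516845703), 7.999110221862793) 228
 corners [[304, 172], [356, 183], [334, 237], [268, 220]] [[0.449, 0.05], [0.595, 0.08], [0.631, -0.109], [0.465, -0.143]]
  brass/orange [300, 191, 7, 7, 31] [302.68 194.26] [ 21 125 243] [ 0.4951 -0.03  ] [0.4726 0.0017]
  brass/orange [319, 190, 6, 7, 32] [321.84 193.16] [ 21 129 242] [ 0.5364 -0.0023] [0.5164 0.0311]
  brass/orange [328, 208, 8, 7, 34] [331.12 211.03] [ 21 126 243] [ 0.5879 -0.0451] [ 0.5709 -0.0143]
  brass/orange [266, 240, 26, 24, 160] [275.21 249.31] [ 17 176 245] [ 0.5344 -0.2091] [ 0.5142 -0.1878]
  brass/orange [288, 257, 27, 21, 234] [303.12 266.31] [ 18 177 243] [ 0.6135 -0.2163] [ 0.598  -0.1954]
  brass/orange [230, 301, 4, 9, 27] [231.19 305.85] [ 24 183 191] [ 0.5379 -0.3665] [ 0.518  -0.3544]
mat ((560.0007934570312, -181.62118530273438), (161.77700805664062, 144.16305541992188), 7.80122184753418)
tray ((524.0860595703125, 108.52259063720703), (179.80746459960938, 185.7816162109375), 7.796911239624023)
orange [267, 244, 47, 33, 208] [29
[... 801 characters left out ...]

  brass/orange [308, 203, 9, 9, 43] [311.86 207.12] [ 27 136 237] [ 5.357e-01 -2.000e-04] [ 5.433e-01 -3.000e-04]
  brass/orange [381, 206, 12, 21, 201] [386.42 216.13] [ 22 227 238] [ 0.505  -0.1727] [ 0.5115 -0.1795]
  brass/orange [321, 220, 8, 9, 43] [324.81 224.07] [ 27 137 237] [ 0.4941 -0.0281] [ 0.5001 -0.0293]
mat ((560.12060546875, -181.81964111328125), (164.0431671142578, 142.57595825195312), 7.714282989501953)
tray ((516.7705688476562, 126.12157440185547), (175.4668731689453, 151.6506805419922), 8.142562866210938)
dark [384, 185, 13, 22, 141] [388.   197.99]
hub ((522.4971313476562, 382.2090759277344), (71.78254699707031, 68.84507751464844), 22.64887046813965) (142, 212, 31, 28)
```

View pics/crops.png

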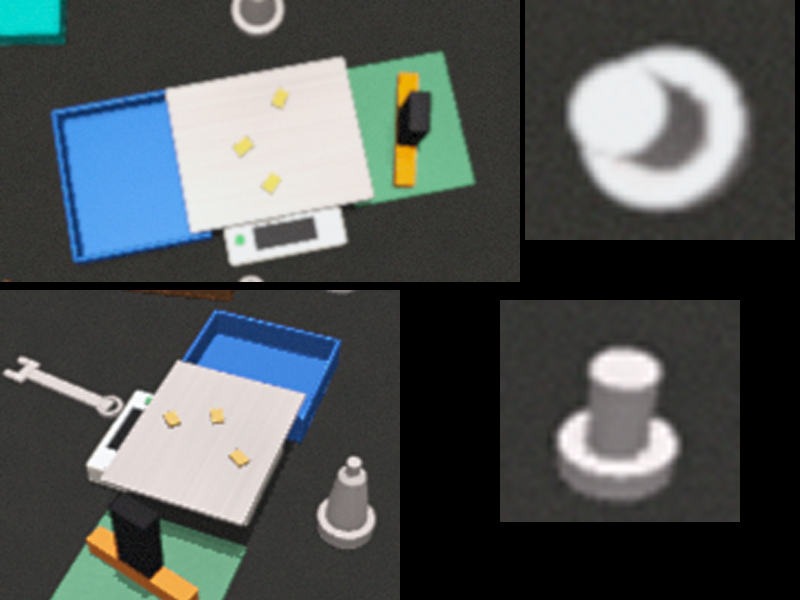

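The top view shows the tray on the +y (left) side, with the scraper's handle top near (394,188), the hub boss top near (150,223) and the chips at (329,185), (312,207) and (325,224). The scene view agrees: its handle top is near (287,233) and the boss top near (376,119).

```bash
cat >> h.py <<'E'
def down(psi): return np.pi*np.array([np.cos(psi/2),np.sin(psi/2),0])
YAW=0.135
PAN=np.array([.539,-.0285]);X=np.array([np.cos(YAW),np.sin(YAW)]);Y=np.array([-X[1],X[0]])
E
python3 - <<'E'
import pickle
from h import *
from rig import manip
d=pickle.load(open("c0.pkl","rb"));t,s=d["top"],d["scene"]
print("handle top",tri(t,(393.8,188.5),s,(287.4,232.6)))
print("boss top",tri(t,(150,223),s,(375.6,119.3)))
print("hub flange z.018 top",plane(t,(157.8,226.0),.018), "boss z.065",plane(t,(150,223),.065),plane(s,(375.6,119.3),.065))
for a,b in (((328.86,184.86),(331.12,211.03)),((311.86,207.12),(321.84,193.16)),((324.81,224.07),(302.68,194.26)),((359.5,168),(334,237)),((279,180),(356,183))):print("tri",tri(t,a,s,b))
im=t["image"];hsv=cv2.cvtColor(im,cv2.COLOR_RGB2HSV);B=np.zeros(im.shape[:2],np.uint8);B[165:235,375:410]=255
o=cv2.inRange(hsv,(8,180,120),(25,255,255))&B
p=np.argwhere(o)[:,::-1];w=plane(t,p,.026)[:,:2]
r=cv2.minAreaRect((w*1000).astype(np.float32));print("bar",r)
hp=plane(t,(393.8,188.5),.111)[0];print("handle z.111",hp, plane(s,(287.4,232.6),.111))
ps=-.1
print(manip.solve_ik([hp[0],hp[1],.25],down(ps)),manip.solve_ik([hp[0],hp[1],.25],down(ps+np.pi)))
E
```

```text
handle top (array([ 0.5581019 , -0.18641357,  0.11521338]), np.float64(0.0012382204590987045))
boss top (array([0.51841917, 0.37644718, 0.06391431]), np.float64(0.0002913780124268138))
hub flange z.018 top [[0.51835051 0.37471865 0.018     ]] boss z.065 [[0.51834727 0.37613641 0.065     ]] [[0.51891914 0.37475959 0.065     ]]
tri (array([ 0.5873385 , -0.04345288,  0.06317595]), np.float64(0.0006724762889573072))
tri (array([ 5.35769114e-01, -4.33363429e-04,  6.31868563e-02]), np.float64(0.0007315150161053968))
tri (array([ 0.49417159, -0.02835222,  0.06314783]), np.float64(0.0005110149920139228))
tri (array([ 0.62914601, -0.11580947,  0.06392925]), np.float64(0.010239540460110205))
tri (array([0.6012519 , 0.07200231, 0.07096337]), np.float64(0.00591889843046485))
bar ((553.2532348632812, -184.98922729492188), (21.10376739501953, 129.01226806640625), 82.21435546875)
handle z.111 [ 0.55953529 -0.18684205  0.111     ] [[ 0.55545945 -0.18420002  0.111     ]]
[-3.42455773e-01  3.75838299e-01  1.71235179e+00 -8.88178420e-16
  1.05340257e+00  1.32834055e+00] [-0.34245577  0.3758383   1.71235179  0.          1.05340257 -1.8132521 ]
```

Measured heights fit the text: handle top about 0.113 (0.111 expected), boss top 0.064 and chips 0.063. I'll move over the scraper and check with the wrist camera.

```bash
python3 - <<'E'
import pickle
from h import *
from rig import manip
manip.move_to([.5555,-.1858,.29],down(-.136))
p,r=manip.get_position(),manip.get_ee_rot()
c=manip.camera("wrist");cv2.imwrite("pics/w1.png",c["image"][:,:,::-1])
pickle.dump((p,r,c),open("w1.pkl","wb"))
print(manip.get_time(),p,r,c["fx"],c["cx"],c["cy"],c["mount"].round(3).tolist(),manip.get_contact_force(),manip.get_width())
E
```

```text
1.8417 [ 0.55529782 -0.18643234  0.28991153] [ 3.13414461e+00 -2.14150814e-01 -2.65069205e-04] 309.70691628693146 320.0516130895943 195.9620379000045 [[0.0, -0.946, -0.324, 0.083], [1.0, 0.0, 0.001, -0.001], [-0.001, -0.324, 0.946, -0.12], [0.0, 0.0, 0.0, 1.0]] [-0.76192956  0.32412842 -0.42543565] 0.08569807568700204
```

View pics/w1.png

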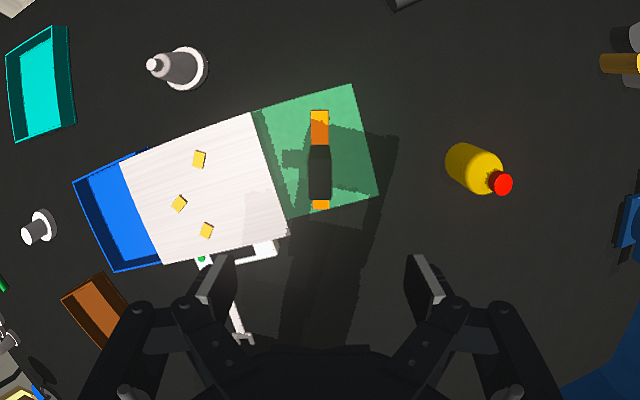

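Wrist view: the bar runs vertically at u≈319.5, from row 110 to row 210, so its yaw and lateral position match. I'll check the position along the bar, then grasp.

```bash
cat >> h.py <<'E'
from scipy.spatial.transform import Rotation as Ro
def wplane(p,r,c,uv,z):
    M=np.eye(4);M[:3,:3]=Ro.from_rotvec(r).as_matrix();M[:3,3]=p;T=M@c["mount"]
    q=np.array(uv,float)-[c["cx"],c["cy"]];th=np.linalg.norm(q)/c["fx"];q/=np.linalg.norm(q)
    d=T[:3,:3]@np.array([*(q*np.sin(th)),np.cos(th)]);o=T[:3,3]
    return o+d*(z-o[2])/d[2]
E
python3 - <<'E'
import pickle
from h import *
from rig import manip
p,r,c=pickle.load(open("w1.pkl","rb"))
a,b=wplane(p,r,c,(319.5,110),.026),wplane(p,r,c,(320,209.5),.026)
m=(a+b)/2;print(a,b,m,np.linalg.norm(a-b))
for q in((199,159),(179,203.5),(206.5,230)):print(wplane(p,r,c,q,.065))
for q in((251,111),(288,233),(120,163),(163,265)):print("pan",wplane(p,r,c,q,.06))
ok=abs(np.linalg.norm(a-b)-.13)<.012 and np.linalg.norm(m[:2]-[.5555,-.1858])<.008
print(ok)
if ok:
    g=(m[:2]+[.5555,-.1858])/2
    manip.servo_line([*g,.085],down(-.136),.2)
    print(manip.get_contact_force(),manip.get_position())
    manip.command_gripper(.015,50)
    print(manip.get_width(),manip.get_grip_force(),manip.get_position(),manip.get_contact_force(),manip.get_time())
E
```

```text
[ 0.6171414  -0.19394265  0.026     ] [ 0.48788511 -0.17685288  0.026     ] [ 0.55251326 -0.18539776  0.026     ] 0.1303811683620309
[ 0.58592347 -0.04431359  0.065     ]
[ 0.53440241 -0.00146493  0.065     ]
[ 0.49394911 -0.03002176  0.065     ]
pan [ 0.62993025 -0.11725956  0.06      ]
pan [ 0.47505132 -0.13450821  0.06      ]
pan [0.60111246 0.07852653 0.06      ]
pan [0.44405877 0.06005672 0.06      ]
True
[ 0.23158414 -0.5919663   0.23118111] [ 0.55474282 -0.18597395  0.08600763]
0.023221584217746793 50.124258399009705 [ 0.55434183 -0.18573886  0.08546769] [-0.01590325 -1.27009212  4.37070594] 3.6083
```

```bash
sed -i 's/PAN=np.array(\[.539,-.0285\])/PAN=np.array([.5382,-.0285])/' h.py; python3 - <<'E'
from h import *
from rig import manip
P=manip.get_position()
manip.servo_line([P[0],P[1],.20],rate=.2)
s=PAN-.066*Y
manip.servo_line([*s,.18],down(YAW),.2)
manip.servo_line([*s,.150],rate=.1);manip.hold(.3)
f0=np.mean([manip.get_contact_force() for _ in range(5)],0);print("base",f0,manip.get_position(),manip.get_width())
for z in np.arange(.147,.1391,-.001):
    manip.servo_line([*s,z],rate=.03);manip.hold(.1)
    f=manip.get_contact_force()-f0;print(round(z,4),f.round(2),manip.get_position()[2])
    if f[2]>1: break
c=manip.camera("scene");cv2.imwrite("pics/s2.png",cv2.resize(c["image"][140:310,230:400,::-1],None,fx=3.5,fy=3.5,interpolation=cv2.INTER_CUBIC))
print(manip.get_time())
E
```

```text
base [ 0.34959754  0.07432795 -2.585191  ] [ 0.5474242  -0.09399445  0.15056829] 0.023643077148416
0.147 [-0.57  0.39  2.41] 0.14695663281342422
6.1083
```

View pics/s2.png

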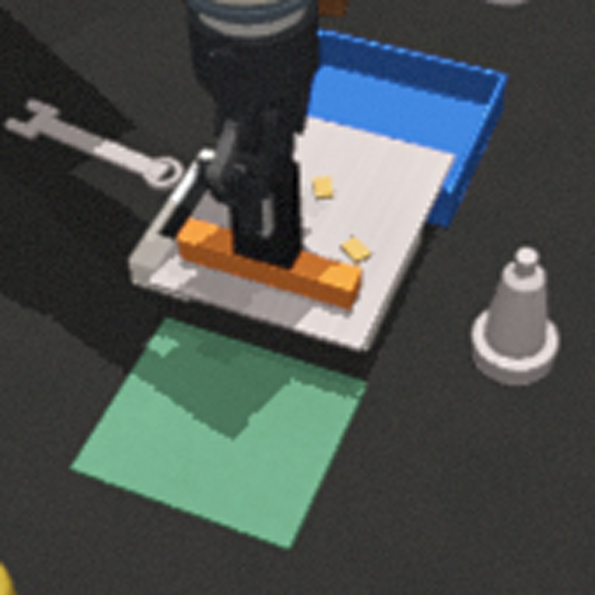

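The crop shows the bar above the near end of the pan, behind the chips, lined up with the pan. A single force reading is noisy, so I'll lower it with averaged readings.

```bash
cat >> h.py <<'E'
def force(m,n=6):
    a=[]
    for _ in range(n): m.hold(.03);a.append(m.get_contact_force())
    return np.mean(a,0)
E
python3 - <<'E'
from h import *
from rig import manip
s=PAN-.066*Y
print(force(manip),np.std([manip.get_contact_force()[2] for _ in range(5)]))
for z in (.150,.147,.1455,.144,.143,.142,.141,.140):
    manip.servo_line([*s,z],rate=.03)
    f=force(manip);print(z,f.round(2),manip.get_position().round(4))
    if z<.15 and f[2]-f0[2]>1.6: break
    if z==.15:f0=f
print(manip.get_time())
E
```

```text
[ 0.09169037  0.24746786 -1.35973994] 0.0
0.15 [-0.16  0.24 -1.31] [ 0.5471 -0.0939  0.15  ]
0.147 [ 0.16 -0.23 -1.41] [ 0.5471 -0.0939  0.147 ]
0.1455 [ 0.34 -0.18 -1.79] [ 0.5471 -0.0939  0.1455]
0.144 [ 0.15 -0.   -1.65] [ 0.5471 -0.0939  0.144 ]
0.143 [ 0.26  0.47 -1.26] [ 0.5471 -0.0939  0.143 ]
0.142 [-0.12  0.04 -1.45] [ 0.5471 -0.0939  0.142 ]
0.141 [-0.15 -0.16 -1.02] [ 0.5472 -0.0939  0.1411]
0.14 [ 0.37 -0.56  0.2 ] [ 0.5472 -0.0939  0.1401]
9.9083
```

Contact starts at about z=0.1413, where I predicted it. I'll sweep at 0.1407, which is a light touch of under 1 N.

```bash
python3 - <<'E'
from h import *
from rig import manip
s=PAN-.066*Y; e=PAN+.104*Y
manip.servo_line([*s,.1407],rate=.03)
for k in np.linspace(0,1,4)[1:]:
    q=s+(e-s)*k;manip.servo_line([*q,.1407],rate=.09);print(manip.get_contact_force().round(1),manip.get_position().round(4))
manip.servo_line([*e,.22],rate=.2)
b=PAN-.02*Y
manip.servo_line([*b,.24],rate=.3)
c=manip.camera("top");s_=manip.camera("scene")
a=cv2.resize(c["image"][140:270,200:440],(480,260));b=cv2.resize(s_["image"][140:310,230:400],(340,340))
o=np.zeros((600,480,3),np.uint8);o[:260]=a;o[260:,:340]=b
cv2.imwrite("pics/s3.png",o[:,:,::-1]);print(manip.get_time(),manip.get_width())
E
```

```text
[ 0.4  0.7 -0.2] [ 0.5395 -0.0375  0.1407]
[ 0.5 -0.3  0.8] [0.5318 0.0185 0.1407]
[-0.1  0.4  0.8] [0.5242 0.0747 0.1407]
13.725 0.023493359484329925
```

View pics/s3.png

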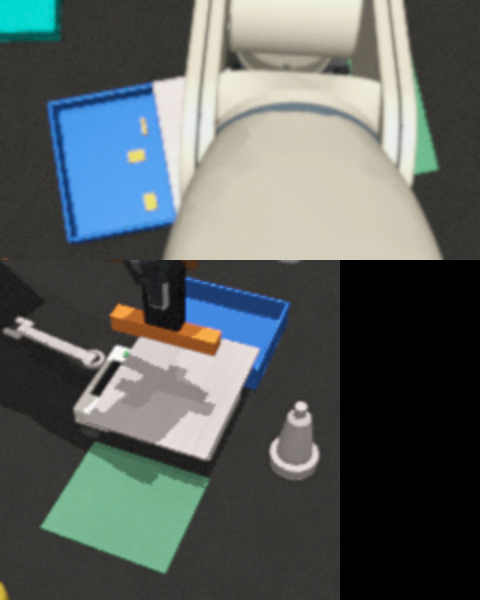

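The top view shows all three chips in the blue tray, near (143,125), (136,156) and (150,202) in the picture, and the pan is clear. Next I'll stand the scraper back on the mat.

```bash
python3 - <<'E'
from h import *
from rig import manip
m=PAN-.155*Y;print(m)
manip.servo_line([*m,.20],down(YAW),.25)
manip.servo_line([*m,.092],rate=.15)
f0=force(manip)
for z in (.0870,.0862,.0856,.085):
    manip.servo_line([*m,z],rate=.03)
    f=force(manip);print(z,(f-f0).round(2),manip.get_position().round(4))
    if (f-f0)[2]>1.2: break
manip.command_gripper(.05);manip.hold(.2);manip.command_gripper(.085)
manip.servo_line([*m,.22],rate=.2)
h=np.array([.5184,.3752])
manip.move_to([*h-np.array([.0,.0]),.26],down(.3))
p,r=manip.get_position(),manip.get_ee_rot();c=manip.camera("wrist")
import pickle;pickle.dump((p,r,c),open("w2.pkl","wb"))
t=manip.camera("top");print(manip.get_time(),p)
a=cv2.resize(t["image"][140:270,200:440],(480,260))
o=np.zeros((600,640,3),np.uint8);o[:260,:480]=a;o[270:]=c["image"][:330]
cv2.imwrite("pics/s4.png",o[:,:,::-1])
E
```

```text
[ 0.5590615  -0.18208971]
0.087 [ 0.15  0.28 -0.12] [ 0.5591 -0.1821  0.087 ]
0.0862 [ 0.12  0.2  -0.03] [ 0.5591 -0.1821  0.0862]
0.0856 [-0.02  0.27 -0.34] [ 0.5591 -0.1821  0.0856]
0.085 [-2.29  0.77  7.1 ] [ 0.5591 -0.1821  0.0854]
21.3333 [0.51888598 0.37429603 0.25986574]
```

View pics/s4.png

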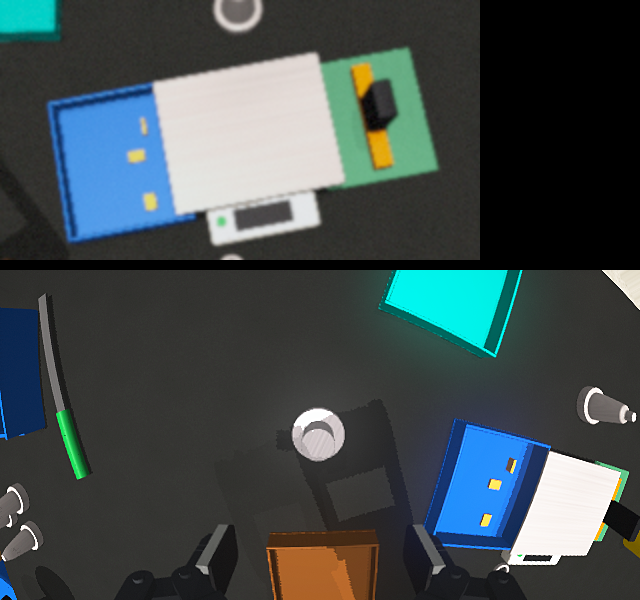

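The scraper stands on the mat, the pan is clear and the chips lie in the tray. The hub's boss top is at wrist pixel (319,172), with free space on both closing sides. I'll check its position and grasp it.

```bash
python3 - <<'E'
import pickle
from h import *
from rig import manip
p,r,c=pickle.load(open("w2.pkl","rb"))
im=c["image"];v=im.max(2);B=np.zeros_like(v);B[130:200,285:350]=255
m=((v>110)&(B>0)).astype(np.uint8);ks=max(cv2.findContours(m,0,1)[0],key=cv2.contourArea);print(cv2.minEnclosingCircle(ks))
w=wplane(p,r,c,(319,172),.065);print("boss",w)
w2=wplane(p,r,c,(318,164),.018);print("flange",w2)
g=(w[:2]+np.array([.5185,.3757]))/2
if np.linalg.norm(w[:2]-[.5185,.3757])<.008:
    manip.servo_line([*g,.12],rate=.25)
    manip.servo_line([*g,.050],rate=.12)
    f0=force(manip)
    manip.command_gripper(.025,40)
    print(manip.get_width(),manip.get_grip_force(),manip.get_position(),manip.get_contact_force())
    zg=manip.get_position()[2]
    manip.servo_line([*g,.07],rate=.08)
    f1=force(manip,15);print("weight",f1-f0,f0,manip.get_width(),zg)
    manip.servo_line([*g,.19],rate=.2)
    print(manip.get_time(),manip.get_contact_force(),force(manip,10),manip.get_torque())
E
```

```text
((317.8181457519531, 164.2211456298828), 26.84060287475586)
boss [0.5197256  0.37644526 0.065     ]
flange [0.51718469 0.37703139 0.018     ]
0.03462745798250047 39.849783182144165 [0.5192713  0.37613954 0.05029925] [-0.75138258 -0.71896451  3.66689088]
weight [-0.10118777 -0.21198883 -2.61730293] [-0.03052815  0.26994734  0.18804651] 0.03467559227432457 0.050299254515883705
25.1417 [-0.79606295  0.00639245 -2.14986408] [-0.15892656 -0.23695346 -2.47070437] [0.02204504 0.04267635 0.02502337]
```

```bash
python3 - <<'E'
from h import *
from rig import manip
manip.move_to([*PAN,.19],down(.2))
manip.servo_line([*PAN,.118],rate=.12)
f0=force(manip,10);print(f0)
for z in (.113,.1115,.1105,.1100,.1095,.1090,.1085,.1080):
    manip.servo_line([*PAN,z],rate=.02)
    f=force(manip,8);print(z,(f-f0).round(2),manip.get_position().round(4))
    if (f-f0)[2]>2.1: break
manip.command_gripper(.05);manip.hold(.2);manip.command_gripper(.085)
manip.servo_line([*PAN,.24],rate=.15)
manip.move_to([.35,-.40,.30],down(0.2))
t=manip.camera("top");s=manip.camera("scene");print(manip.get_time())
import pickle;pickle.dump((t,s),open("c5.pkl","wb"))
o=np.zeros((600,480,3),np.uint8);o[:260]=cv2.resize(t["image"][140:270,200:440],(480,260));o[260:,:340]=cv2.resize(s["image"][140:310,230:400],(340,340))
cv2.imwrite("pics/s5.png",o[:,:,::-1])
E
```

```text
[ 0.05051601 -0.27004475 -2.13992308]
0.113 [-0.03  0.38 -0.19] [ 0.5382 -0.0285  0.113 ]
0.1115 [-0.11  0.24 -0.06] [ 0.5382 -0.0285  0.1115]
0.1105 [0.23 0.35 0.41] [ 0.5382 -0.0285  0.1105]
0.11 [0.2  0.38 0.76] [ 0.5383 -0.0285  0.11  ]
0.1095 [0.46 0.13 1.22] [ 0.5383 -0.0285  0.1095]
0.109 [0.42 0.09 2.08] [ 0.5383 -0.0285  0.109 ]
0.1085 [0.35 0.38 2.67] [ 0.5383 -0.0285  0.1085]
35.4417
```

View pics/s5.png

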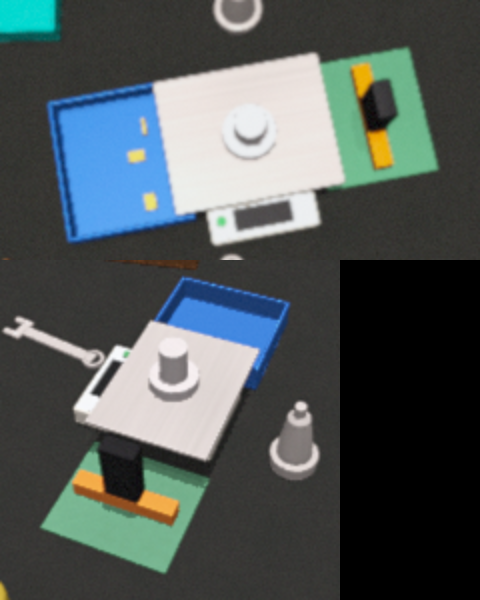

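The hub stands upright in the middle of the pan (flange at (249,131), pan centre about (249,133)). The scraper is upright on its mat and the chips are in the tray.

```bash
python3 -c "
from rig import manip
print(manip.sign_off())"
```

```text
the job is handed in; nothing more can be done
None
```

I handed the job in at about 35 s: the three chips are in the blue tray, the scraper stands upright on its mat, and the hub stands upright in the middle of the pan; the highest pan load I read was about 3 N.

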